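# Pin and index the grinder's blade-rest carriage

## Robot

A 7-joint arm with a two-finger parallel gripper is mounted at the origin on the work surface. World frame = base frame: x ahead of the robot, y to its left, z up, the work surface at z = 0. Lengths are in m, angles in degrees, forces in N, time in s.
With the tool pointing down it reaches from about 0.425 to 0.875 m from the base axis. Payload 4.7 kg.
Tool frame: the origin (TCP) lies between the finger pads, 19 mm behind the fingertips; this is the grasp point; z points along the fingers, y is the line along which they close (so a half turn about z gives the same grasp; the last joint's range is limited). The gripper opens to 87 mm and grips with 3 to 60 N. Pads are 19 mm wide; open, the fingers measure 117 mm over their backs; the gripper's body (75 mm by 190 mm) begins 51 mm behind the grasp point.
Start: joints at [75.235, 18.392, -4.016, 83.108, 1.295, 78.541, -3.26], TCP at [0.174, -0.626, 0.241] pointing down, gripper open.
Joint ranges: [-163.93, 163.93], [-17.29, 119.83], [-79.2, 71.16], [3.27, 140.29], [-89.18, 269.18], [5.43, 117.66], [-154.24, 154.24]. Speed limits (degrees/s): [147.25, 147.25, 180, 180, 180, 180, 180].

## Interface

Orientations are given as [roll, pitch, yaw] about the fixed x, y, z axes, in that order (R = Rz(yaw) Ry(pitch) Rx(roll)).
In Python, from cell import sensors, vision, workorder gives the robot as it stands.
- The arm moves only by the tool drive_tool, never from a script. Its argument "moves" is a list of rows, each an object of numbers: "x", "y", "z": the shift along the tool's x, y, z in mm; "rx", "ry", "rz": the turn, a rotation vector about the tool's x, y, z in rad; "fingers": the closure, from -1 (fully open) to 1 (shut). In form: [{"x": .., "y": .., "z": .., "rx": .., "ry": .., "rz": .., "fingers": ..}, ...]. A call has 1 to 20 rows; each row is the pose to reach, as a shift and turn from the pose commanded when the call began, along the tool's axes at that moment; what a row does not reach only later rows make up. A row lasts 1/8 s, in which the tool goes at most 62.5 mm and 10.7 degrees, less where a joint would pass 70% of its speed; a pose out of reach is approached as far as the arm can. A call with a gripper value outside its range is refused whole. The fingers move at their own pace and stop on an object; "force" is the grip in N (left out, the last holds). Time passes only in rows, so rows that repeat a pose let the fingers close. It gives the time, the measured TCP pose, the force, the opening and the grip force at its end, in the units of the state.
- sensors.get_obs(): the state, without advancing time (a new reading comes with each control period).
- vision.read_camera(name): name is "side" or "top" or "wrist"; returns a dict with "image" (400x640x3 uint8, red, green, blue), "fx", "fy", "cx", "cy" (pixels), "R" (3x3) and "t" (3): a world point X has camera coordinates R X + t. Camera axes: x right, y down, z forward; pixel columns grow to the right and rows downward; lengths in m; the calibration is good to about 2 mm. A picture is of the moment at which its call begins. There is no depth.
- workorder.sign_off(): hands the job in; it is judged then, once.
The state is a dict: "time_s": time; "qpos": joint angles; "joint_velocities": joint speeds; "effort": joint torques, N m; "tool_pos": TCP position; "tool_rot": TCP orientation; "force": force on the tool from outside, world axes, zero at the start; "wrist_torque": the same for the moment, N m; "grip_width": finger opening in m; "grasp_force": force on a finger pad.
Only numpy, scipy, OpenCV 4.12 (cv2) and the standard library are available. Lean on these libraries where they do the work, as an engineer would, in place of code of your own. Each camera call takes 0.05 s, during which the arm holds its last target. There are 200 camera calls.

## Task

Take the orange-gripped pin out of the wooden block and push it down through the eye of the blue carriage on the grinder's rail until its collar sits on the eye. Then, using the pin as the handle, slide the carriage towards the grinding wheel until its ball clicks into the groove of the brass notch plate, without running on past it, and finish there still gripping the pin by its orange grip, with the carriage resting in the notch. Leave everything else on the bench alone.

Things in the scene. Friction and masses are not known exactly. Their poses are not given: they have to be found in the camera images.
- pin: loose steel pin with an orange grip, upright in one of the block's three holes; about 120 g. Origin at the centre of its lower tip, z up the pin: shank 10 mm in diameter from z 0 to 45 mm (lowest 6 mm tapered), collar 28 mm in diameter from 45 to 51 mm, round orange grip 18 mm in diameter from 51 to 106 mm
- pin_collar (a point): on the orange pin's axis at the underside of its collar, 45 mm above the tip
- pin_grip (a point): on the orange pin's axis, 80 mm above the tip: where to grip it
- block: fixed wooden block 230 x 65 x 60 mm high with three through holes 15 mm in diameter in a row along its x, 75 mm apart; a pin stands in each, its collar resting on the block's top. Origin at the centre of the underside
- rail: fixed grinder with its rest rail. Origin on the bench under the middle of the rail; the steel rail (40 mm wide, 280 mm long, top 32 mm above the bench) runs along y. The pink grinding wheel, 170 mm in diameter, stands off the -y end, centre at y = -290 mm. The eye is on the rail's -x side (towards the robot)
- carriage (a joint): travel of the blue carriage in m: 0 at the end away from the wheel, grows towards the wheel (the rail's -y) up to 0.17. It stays where left; sliding takes 1 to 2 N. Carriage body 66 x 70 mm, top 58 mm above the bench, aluminium lug with the eye on the robot's side; a steel fence 10 x 60 mm, 12 mm high, stands on top, its middle 74 mm from the eye
- eye (a point): centre of the mouth of the vertical round through hole (the eye) in the carriage's aluminium lug: 12.5 mm in diameter with a 2 mm chamfer, at the lug's top face, 58 mm above the bench. The lug is 24 mm thick and there is nothing under it down to the bench. It moves with the carriage; its axes are parallel to the rail's
- ball (a point): red mark on top of the carriage's small arm on the side away from the robot, straight above the sprung ball under that arm; it lies 107 mm along the rail's +x from the eye. The ball sits in the notch when this point is level with notch along the rail
- notch: fixed brass plate 20 x 36 mm beside the rail; its place along the rail varies. Origin under the middle of a red-marked groove between two ridges 6 mm either side; axes as the rail's, -y to the wheel. The ball meets the near ridge 12 mm before the groove's middle, climbs it at 5 to 8 N, drops into the groove, which centres the carriage within 1 mm; the far ridge resists as much again
- blue_pin: pin with a blue grip, otherwise like the orange one but with a shank 13 mm thick (too thick for the eye); leave it in the block
- black_pin: pin with a black grip, shank 13 mm thick (too thick for the eye); leave it in the block
- whetstone: reddish sharpening stone 70 x 200 x 28 mm lying flat; leave alone
- knife: small kitchen knife lying flat, 200 mm long along its y, steel blade and dark wooden handle; leave alone
- bottle: green plastic bottle, 60 mm across, 160 mm tall; leave alone
- wrench: steel wrench lying flat; leave alone
- brush: brush lying flat; leave alone
Things that resemble listed ones, but are neither listed nor needed, are in the scene too. Of the things like the pin, leave any that is pink; of the rest the smaller one is meant.

How it is judged (in metres and radians):
On the way, in this order (a step that is already met when the one before it is completed fails the run):
1. the orange pin is through the eye, its collar on the lug (horizontal distance between pin_collar and eye below 0.005 m and z of pin_collar in the frame of eye between -0.006 and 0.006 m and angle between pin's own z axis and vertical below 0.2 rad), for 0.2 s.
2. the carriage's ball is in the notch, with the pin through the eye and gripped (all of step 1 and y of ball in the frame of notch between -0.0025 and 0.0025 m and contact force between the fingers and pin above 8 N and distance between the grasp point and pin_grip below 0.035 m), for 0.3 s.
At the end, for the whole second after the job is handed in: Carriage at rest (under 10 mm/s), ball mark within 2.5 mm of the groove along the rail; orange pin through the eye (axis within 5 mm, collar within 6 mm of the lug's top, tilt under 0.2 rad), fingers gripping its orange grip (over 8 N, TCP within 35 mm of pin_grip) (all of step 2 and velocity of joint carriage between -0.01 and 0.01 m/s); the arm keeps its last pose, push and grip.
It fails at once if the carriage ran more than 8 mm past the groove (y of ball in the frame of notch below -0.008 m).
It fails at once if another thing on the bench was moved more than 25 mm (distance of any of blue_pin, black_pin, whetstone, knife, bottle, wrench, brush from where it was at the start of the episode above 0.025 m).
It also fails if it takes over 61 s, if anything falls off the work surface, if the arm or the gripper's body presses on something with over 40 N, if the wrist force passes 120 N, or if a joint passes its speed limit or range.

## Working session

There is one attempt and no reset: what is moved stays moved. The work goes in short steps, Python scripts to look and compute and a tool call to move; the robot and the scene stay as the last step left them, time stands still between calls to the robot, and variables do not carry over. Pictures are saved under pics/ and viewed, at most 10 in all, crops included, and the job is handed in when it is done.

Besides the shell and the picture viewer there is one more tool, called after "Call:" by a JSON object that holds its "method" and its "body". drive_tool: Moves the arm, as the interface text tells. Its arguments: {"type":"object","properties":{"moves":{"type":"array"},"force":{"type":"number"}},"required":["moves"]}

```bash
mkdir -p pics
cat > h.py <<'E'
import numpy as np, cv2
from cell import sensors, vision, workorder
def cam(n,save=None):
    c=vision.read_camera(n); c={k:(np.array(v) if not np.isscalar(v) else v) for k,v in c.items()}
    if save: cv2.imwrite('pics/'+save,c['image'][:,:,::-1]); np.save('pics/'+save+'.npy',c,allow_pickle=True)
    return c
def ld(s): return np.load('pics/'+s+'.npy',allow_pickle=True).item()
def ray(c,u,v):
    d=c['R'].T@np.array([(u-c['cx'])/c['fx'],(v-c['cy'])/c['fy'],1]); return -c['R'].T@c['t'],d
def onz(c,u,v,z):
    o,d=ray(c,u,v); return o+d*(z-o[2])/d[2]
def proj(c,X):
    p=c['R']@np.array(X)+c['t']; return np.array([c['fx']*p[0]/p[2]+c['cx'],c['fy']*p[1]/p[2]+c['cy']])
def tri(c1,p1,c2,p2):
    o1,d1=ray(c1,*p1);o2,d2=ray(c2,*p2)
    s=np.linalg.lstsq(np.stack([d1,-d2],1),o2-o1,rcond=None)[0]
    a,b=o1+d1*s[0],o2+d2*s[1]; return (a+b)/2,np.linalg.norm(a-b)
E
python3 - <<'E'
from h import *
for n in('top','side','wrist'):
    c=cam(n,n+'0.png'); print(n,c['fx'],c['cx'],c['cy'],(-c['R'].T@c['t']).round(3),c['R'].round(2).tolist())
print(sensors.get_obs())
E
```

```text
top 474.83665481125155 318.53409101489177 203.04855613415518 [0.464 0.169 1.259] [[-0.02, -1.0, -0.01], [-0.99, 0.02, -0.1], [0.1, 0.01, -0.99]]
side 516.0636255760003 320.64527745927774 198.83576443794502 [0.395 1.083 0.808] [[-0.99, -0.16, -0.02], [-0.08, 0.61, -0.79], [0.14, -0.78, -0.61]]
wrist 340.0027545084907 318.5670369735463 198.52189780565 [ 0.25  -0.606  0.382] [[0.27, -0.96, -0.0], [-0.92, -0.26, 0.28], [-0.27, -0.07, -0.96]]
{'time_s': 0.15, 'qpos': array([75.23617912, 18.42942388, -4.01838065, 83.15730142,  1.29604258,
       78.54104754, -3.26056568]), 'joint_velocities': array([ 0.0930144 , -0.16874919, -0.0482695 , -0.23055945, -0.12976174,
        0.05608064,  0.05408307]), 'effort': array([-7.37708638e-05, -4.91801190e+01, -4.04654453e-01, -3.12877178e+01,
       -6.38918253e-02,  4.05244413e-02,  1.08869715e-04]), 'tool_pos': array([ 0.17436629, -0.6257813 ,  0.24042531]), 'tool_rot': array([-1.79917513e+02,  5.11318439e-03,  1.55755297e+01]), 'force': array([ 0.48021032,  0.7181759 , -0.19492621]), 'wrist_torque': array([-0.03177519,  0.00328053, -0.0011485 ]), 'grasp_force': 0.0, 'grip_width': 0.08714271269595528}
```

View pics/top0.png

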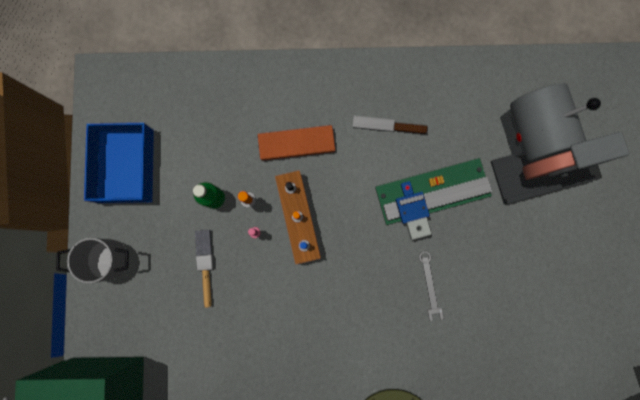

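View pics/side0.png

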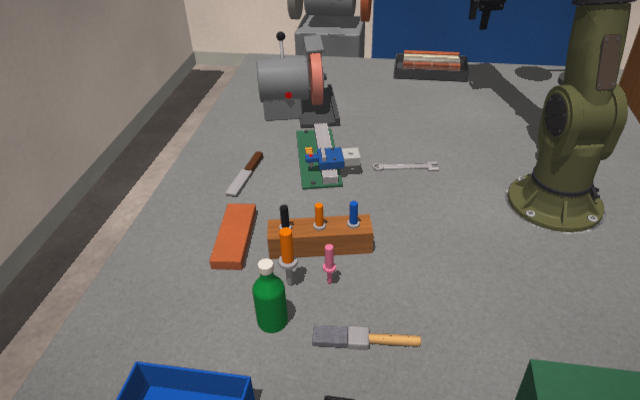

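In the top view, the candidates are the orange pin in the block (297,216), a larger free-standing orange pin (246,198) and a pink one (254,232). The side view has them at (319,214), (287,245) and (329,258). The one in the block fits: it is upright in a hole, smaller and not pink. I'll confirm it in a crop and measure it.

Run:
```python
from h import *
t=ld('top0.png');s=ld('side0.png')
a=cv2.resize(t['image'][150:280,230:510],None,fx=2.8,fy=2.8,interpolation=cv2.INTER_CUBIC)
b=cv2.resize(s['image'][120:300,220:400],None,fx=1.3,fy=1.3,interpolation=cv2.INTER_CUBIC)
cv2.imwrite('pics/crop.png',a[:,:,::-1])
def blobs(c,lo,hi,roi,n):
    h=cv2.cvtColor(c['image'],cv2.COLOR_RGB2HSV); m=cv2.inRange(h,lo,hi); x0,y0,x1,y1=roi
    k,l,st,ce=cv2.connectedComponentsWithStats(m[y0:y1,x0:x1])
    for i in range(1,k):
        if st[i,4]>=4: print(n,(ce[i]+[x0,y0]).round(1),st[i].tolist()[2:], (st[i,:2]+[x0,y0]).tolist())
for c,nm,R in((t,'top',(240,150,510,270)),(s,'side',(220,110,400,290))):
    blobs(c,(10,200,190),(22,255,255),R,nm+' orange')
    blobs(c,(105,170,60),(125,255,255),R,nm+' blue')
    blobs(c,(0,200,110),(4,255,255),R,nm+' red')
```

```text
top orange [242.3 195.7] [6, 8, 38] [240, 192]
top orange [295.5 214.5] [4, 4, 16] [294, 213]
top blue [411.4 206.5] [33, 41, 541] [396, 182]
top blue [303.3 245.1] [6, 5, 24] [301, 243]
side orange [318.2 205.2] [8, 5, 29] [315, 203]
side orange [285.  231.5] [13, 9, 82] [279, 227]
side blue [328.3 158. ] [39, 21, 411] [305, 148]
side blue [353.3 212.3] [8, 23, 144] [350, 201]
```

View pics/crop.png

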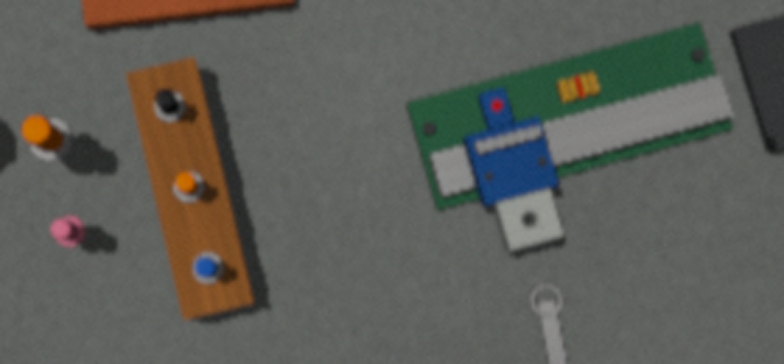

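Run:
```python
from h import *
t=ld('top0.png');s=ld('side0.png');w=ld('wrist0.png')
def comp(c,lo,hi,roi):
    h=cv2.cvtColor(c['image'],cv2.COLOR_RGB2HSV); m=cv2.inRange(h,lo,hi); x0,y0,x1,y1=roi
    k,l,st,ce=cv2.connectedComponentsWithStats(m[y0:y1,x0:x1]); i=1+st[1:,4].argmax()
    return ce[i]+[x0,y0], st[i]+[x0,y0,0,0,0]
ot,a=comp(t,(8,150,100),(24,255,255),(288,205,306,225))
print('orange top',ot,a, onz(t,*ot,.115))
for nm,lo,hi,r in(('orange',(8,190,120),(24,255,255),(312,198,328,226)),('big',(8,190,120),(24,255,255),(275,222,298,265))):
    os_,b=comp(s,lo,hi,r); print(nm,'side',os_,b)
    print(' tri top', tri(t,ot if nm=='orange' else (243.5,196),s,(b[0]+b[2]/2,b[1]+2)))
red=comp(t,(0,150,80),(8,255,255),(400,180,415,195)); nr=comp(t,(0,150,80),(8,255,255),(430,173,446,188))
print('ball',red,'notch',nr)
g=cv2.cvtColor(t['image'],cv2.COLOR_RGB2GRAY)[222:236,412:427]; print(g)
e=onz(t,418.9,228.2,.058); print('eye',e)
for z in(.03,.045,.06,.07): B=onz(t,*red[0],z); N=onz(t,*nr[0],z); print(z,B,N,np.linalg.norm((B-e)[:2]),np.degrees(np.arctan2(*(B-e)[1::-1])))
# rail edges
P=[onz(t,230+u/2.8,150+v/2.8,.032) for u,v in((431,152),(443,195),(722,78),(731,118))];print('rail',np.round(P,4).tolist())
Q=[onz(t,230+u/2.8,150+v/2.8,.06) for u,v in((129,72),(195,60),(253,302),(186,317))];print('block',np.round(Q,4).tolist(),np.mean(Q,0))
h=cv2.cvtColor(w['image'],cv2.COLOR_RGB2HSV)
```

```text
orange top [295.5        213.19230769] [288 205  18  20 260] [0.55556754 0.23546051 0.115     ]
orange side [318.77575758 214.13939394] [315 203   9  23 165]
 tri top (array([0.55253061, 0.23479856, 0.12126303]), np.float64(0.005091479835221175))
big side [285.70632911 244.17468354] [279 227  14  36 395]
 tri top (array([0.5952334 , 0.35501139, 0.15242014]), np.float64(0.00018482859806707243))Traceback (most recent call last):
  File "<stdin>", line 12, in <module>
  File "<stdin>", line 5, in comp
ValueError: attempt to get argmax of an empty sequence
```

Run:
```python
from h import *
t=ld('top0.png')
red=(230+497/2.8,150+104/2.8); nr=(230+578/2.8,150+87/2.8)
print('pin', onz(t,296.2,215.2,.121))
e=onz(t,418.9,228.2,.058); print('eye',e)
for z in(.04,.05,.06,.07): B=onz(t,*red,z); print(z,B,np.linalg.norm((B-e)[:2]),np.degrees(np.arctan2(*(B-e)[1::-1])))
for z in(.02,.03,.04): print('notch',z,onz(t,*nr,z))
P=[onz(t,230+u/2.8,150+v/2.8,.032) for u,v in((431,152),(443,195),(722,78),(731,118))];print('rail',np.round(P,4).tolist())
Q=[onz(t,230+u/2.8,150+v/2.8,.06) for u,v in((129,72),(195,60),(253,302),(186,317))];print('block',np.round(Q,4).tolist(),np.mean(Q,0))
o=sensors.get_obs(); from scipy.spatial.transform import Rotation as Ro
T=Ro.from_euler('xyz',o['tool_rot'],degrees=True).as_matrix();print(T.round(3))
w=ld('wrist0.png'); print('cam in tool',T.T@((-w['R'].T@w['t'])-o['tool_pos']),(T.T@w['R'].T).round(2))
```

```text
pin [0.55021861 0.23348886 0.121     ]
eye [ 0.5164661  -0.07223013  0.058     ]
0.04 [ 0.62376702 -0.05052999  0.04      ] 0.10947320534900853 11.433078145837477
0.05 [ 0.62245949 -0.04872955  0.05      ] 0.1085673749280602 12.501239505666655
0.06 [ 0.62115195 -0.04692911  0.06      ] 0.1076999050800438 13.586990442316786
0.07 [ 0.61984442 -0.04512867  0.07      ] 0.10687172991875585 14.689970199328128
notch 0.02 [ 0.64103509 -0.13056432  0.02      ]
notch 0.03 [ 0.6396093  -0.12814702  0.03      ]
notch 0.04 [ 0.63818351 -0.12572973  0.04      ]
rail [[0.5812, 0.0106, 0.032], [0.5411, 0.0008, 0.032], [0.6452, -0.2614, 0.032], [0.6077, -0.2677, 0.032]]
block [[0.6569, 0.2871, 0.06], [0.6668, 0.2267, 0.06], [0.4464, 0.1777, 0.06], [0.4341, 0.2379, 0.06]] [0.55106873 0.23235509 0.06      ]
[[ 0.963  0.269 -0.   ]
 [ 0.269 -0.963  0.001]
 [-0.    -0.001 -1.   ]]
cam in tool [ 0.07779685  0.00084158 -0.14193434] [[ 0.   -0.96 -0.28]
 [ 1.    0.   -0.  ]
 [ 0.   -0.28  0.96]]
```

The crop confirms it: the small orange pin sits in the middle hole of the block at crop (186,183). The eye is at (529,219), the ball mark at (497,104) and the notch mark at (578,87). I'm moving to hover above the pin.

Call:
{"method": "drive_tool", "body": {"moves": [{"x": 100,"y": -65},{"x": 200,"y": -130},{"x": 311,"y": -200},{"x": 311,"y": -200},{"x": 311,"y": -200},{"x": 311,"y": -200},{"x": 311,"y": -200},{"x": 498,"y": -459},{"x": 498,"y": -459},{"x": 498,"y": -459},{"x": 498,"y": -459},{"x": 498,"y": -459},{"x": 498,"y": -459},{"x": 594,"y": -726,"rz": 0.04},{"x": 594,"y": -726,"rz": 0.04},{"x": 594,"y": -726,"rz": 0.04},{"x": 594,"y": -726,"rz": 0.04},{"x": 594,"y": -726,"rz": 0.04},{"x": 594,"y": -726,"rz": 0.04},{"x": 594,"y": -726,"rz": 0.04}]}}

```text
invalid input at $.moves[0]: expected keys x, y, z, rx, ry, rz, fingers
```

Run:
```python
from h import *
c=cam('wrist','w1.png'); o=sensors.get_obs(); print(o['tool_pos'],o['tool_rot'],o['time_s'])
h=cv2.cvtColor(c['image'],cv2.COLOR_RGB2HSV); m=cv2.inRange(h,(11,170,130),(22,255,255))
k,l,st,ce=cv2.connectedComponentsWithStats(m)
for i in range(1,k):
    if st[i,4]>60: print(st[i],ce[i],onz(c,*ce[i],.121))
print(proj(c,[.551,.233,.121]))
```

```text
[ 0.17437159 -0.62583742  0.24057751] [-1.79931853e+02  5.36353427e-03  1.55737609e+01] 0.2
[-2011.2597749  -1627.76560933]
```

View pics/w1.png

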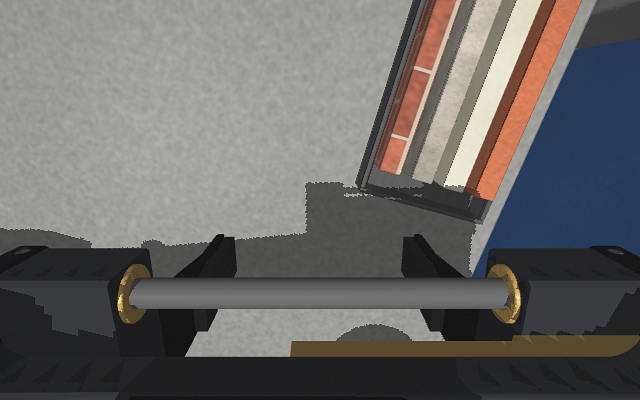

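The move was refused because every key is required, so the picture is still from the start pose. It shows a tray of stones, with the fingers at about (235,260) and (405,260). I'm resending with full rows.

Call:
{"method": "drive_tool", "body": {"moves": [{"x": 100,"y": -65,"z": 0,"rx": 0,"ry": 0,"rz": 0,"fingers": -1},{"x": 200,"y": -130,"z": 0,"rx": 0,"ry": 0,"rz": 0,"fingers": -1},{"x": 311,"y": -200,"z": 0,"rx": 0,"ry": 0,"rz": 0,"fingers": -1},{"x": 311,"y": -200,"z": 0,"rx": 0,"ry": 0,"rz": 0,"fingers": -1},{"x": 311,"y": -200,"z": 0,"rx": 0,"ry": 0,"rz": 0,"fingers": -1},{"x": 311,"y": -200,"z": 0,"rx": 0,"ry": 0,"rz": 0,"fingers": -1},{"x": 311,"y": -200,"z": 0,"rx": 0,"ry": 0,"rz": 0,"fingers": -1},{"x": 498,"y": -459,"z": 0,"rx": 0,"ry": 0,"rz": 0,"fingers": -1},{"x": 498,"y": -459,"z": 0,"rx": 0,"ry": 0,"rz": 0,"fingers": -1},{"x": 498,"y": -459,"z": 0,"rx": 0,"ry": 0,"rz": 0,"fingers": -1},{"x": 498,"y": -459,"z": 0,"rx": 0,"ry": 0,"rz": 0,"fingers": -1},{"x": 498,"y": -459,"z": 0,"rx": 0,"ry": 0,"rz": 0,"fingers": -1},{"x": 498,"y": -459,"z": 0,"rx": 0,"ry": 0,"rz": 0,"fingers": -1},{"x": 594,"y": -726,"z": 0,"rx": 0,"ry": 0,"rz": 0.04,"fingers": -1},{"x": 594,"y": -726,"z": 0,"rx": 0,"ry": 0,"rz": 0.04,"fingers": -1},{"x": 594,"y": -726,"z": 0,"rx": 0,"ry": 0,"rz": 0.04,"fingers": -1},{"x": 594,"y": -726,"z": 0,"rx": 0,"ry": 0,"rz": 0.04,"fingers": -1},{"x": 594,"y": -726,"z": 0,"rx": 0,"ry": 0,"rz": 0.04,"fingers": -1},{"x": 594,"y": -726,"z": 0,"rx": 0,"ry": 0,"rz": 0.04,"fingers": -1},{"x": 594,"y": -726,"z": 0,"rx": 0,"ry": 0,"rz": 0.04,"fingers": -1}]}}

```text
time_s: 2.7
tool_pos: [0.5525, 0.23, 0.2406]
tool_rot: [179.9, 0.1, 13.1]
force: [-0.6, -0.0, -0.7]
grip_width: 0.0873
grasp_force: 0.0
```

Run:
```python
from h import *
c=cam('wrist','w2.png'); o=sensors.get_obs(); print(o['tool_pos'],o['tool_rot'],o['time_s'])
h=cv2.cvtColor(c['image'],cv2.COLOR_RGB2HSV); m=cv2.inRange(h,(11,170,130),(22,255,255))
k,l,st,ce=cv2.connectedComponentsWithStats(m)
for i in range(1,k):
    if st[i,4]>60: print(st[i],ce[i],onz(c,*ce[i],.121))
print(proj(c,[.551,.233,.121]))
```

```text
[0.55265838 0.22961374 0.24078815] [1.79891577e+02 4.02501382e-02 1.30646325e+01] 2.75
[ 238  112   75   52 2038] [275.89941119 137.39008832] [0.59310724 0.27180021 0.121     ]
[303 175  21  34 447] [312.06263982 193.8836689 ] [0.55576732 0.23502695 0.121     ]
[313.2032821  199.99570545]
```

View pics/w2.png

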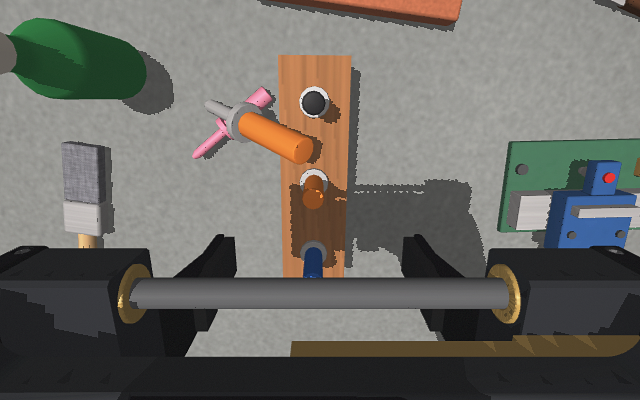

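The wrist view shows the orange pin in the block with its top at (313,196), plus the blue and black pins. The free-standing pink and large orange pins appear to have tipped over by themselves; the large one lies from (215,105) to (305,150), near or over the block. I'll check where it settled, using the side view.

Run:
```python
from h import *
s=cam('side','s2.png'); w=cam('wrist','w3.png')
a=cv2.resize(s['image'][180:340,220:420],(500,400),interpolation=cv2.INTER_CUBIC)
b=cv2.resize(w['image'][70:270,180:330],(300,400),interpolation=cv2.INTER_CUBIC)
cv2.imwrite('pics/c2.png',np.hstack([a,b])[:,:,::-1])
for z in(.03,.06,.075,.1): print(z,onz(w,300,148,z),onz(w,243,122,z))
t=ld('top0.png')
X,e=tri(w,(315,186),s,(318.8,226)); print(X,e)
```

```text
0.03 [0.5758821 0.2538239 0.03     ] [0.58855382 0.31573862 0.03      ]
0.06 [0.5803679  0.25321976 0.06      ] [0.59196268 0.30987245 0.06      ]
0.075 [0.58261081 0.25291769 0.075     ] [0.59366711 0.30693937 0.075     ]
0.1 [0.58634898 0.25241425 0.1       ] [0.59650782 0.30205089 0.1       ]
[0.55054409 0.23229296 0.06120976] 0.006099030359414199
```

View pics/c2.png

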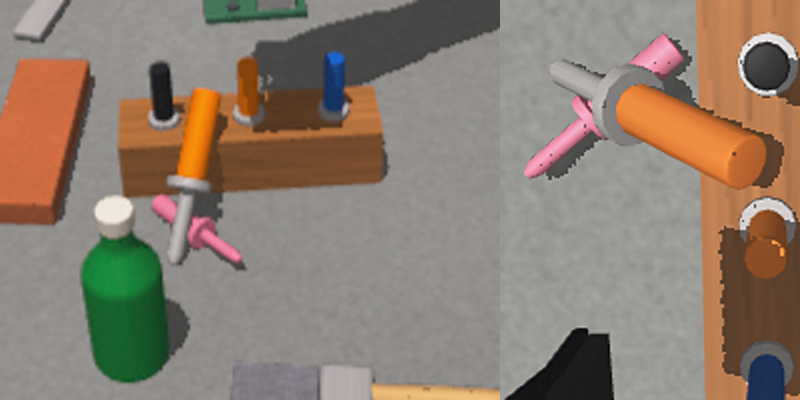

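The large pin leans on the block, its end about 36 mm from the target pin along tool x, so the ±10 mm fingers clear it. The target pin is at (0.551, 0.233). I'm descending and gripping.

Call:
{"method": "drive_tool", "body": {"moves": [{"x": -1,"y": -3,"z": 20,"rx": 0,"ry": 0,"rz": 0,"fingers": -1},{"x": -1,"y": -3,"z": 45,"rx": 0,"ry": 0,"rz": 0,"fingers": -1},{"x": -1,"y": -3,"z": 70,"rx": 0,"ry": 0,"rz": 0,"fingers": -0.5},{"x": -1,"y": -3,"z": 95,"rx": 0,"ry": 0,"rz": 0,"fingers": -0.3},{"x": -1,"y": -3,"z": 120,"rx": 0,"ry": 0,"rz": 0,"fingers": -0.3},{"x": -1,"y": -3,"z": 138,"rx": 0,"ry": 0,"rz": 0,"fingers": -0.3},{"x": -1,"y": -3,"z": 146,"rx": 0,"ry": 0,"rz": 0,"fingers": -0.3},{"x": -1,"y": -3,"z": 146,"rx": 0,"ry": 0,"rz": 0,"fingers": 0.2},{"x": -1,"y": -3,"z": 146,"rx": 0,"ry": 0,"rz": 0,"fingers": 1},{"x": -1,"y": -3,"z": 146,"rx": 0,"ry": 0,"rz": 0,"fingers": 1},{"x": -1,"y": -3,"z": 146,"rx": 0,"ry": 0,"rz": 0,"fingers": 1},{"x": -1,"y": -3,"z": 146,"rx": 0,"ry": 0,"rz": 0,"fingers": 1},{"x": -1,"y": -3,"z": 146,"rx": 0,"ry": 0,"rz": 0,"fingers": 1}], "force": 40}}

```text
time_s: 4.47
tool_pos: [0.5503, 0.2351, 0.0955]
tool_rot: [180.0, -0.0, 13.3]
force: [0.4, -0.9, 2.1]
grip_width: 0.017
grasp_force: 40.0
```

Call:
{"method": "drive_tool", "body": {"moves": [{"x": 0,"y": 0,"z": -15,"rx": 0,"ry": 0,"rz": 0,"fingers": 1},{"x": 0,"y": 0,"z": -40,"rx": 0,"ry": 0,"rz": 0,"fingers": 1},{"x": 0,"y": 0,"z": -70,"rx": 0,"ry": 0,"rz": 0,"fingers": 1},{"x": 0,"y": 0,"z": -100,"rx": 0,"ry": 0,"rz": 0,"fingers": 1},{"x": 0,"y": 0,"z": -110,"rx": 0,"ry": 0,"rz": 0,"fingers": 1},{"x": -15,"y": 40,"z": -110,"rx": 0,"ry": 0,"rz": 0,"fingers": 1},{"x": -30,"y": 80,"z": -110,"rx": 0,"ry": 0,"rz": 0,"fingers": 1},{"x": -45,"y": 120,"z": -110,"rx": 0,"ry": 0,"rz": 0,"fingers": 1},{"x": -60,"y": 160,"z": -110,"rx": 0,"ry": 0,"rz": 0,"fingers": 1},{"x": -75,"y": 200,"z": -110,"rx": 0,"ry": 0,"rz": 0,"fingers": 1},{"x": -90,"y": 240,"z": -110,"rx": 0,"ry": 0,"rz": 0,"fingers": 1},{"x": -100,"y": 275,"z": -105,"rx": 0,"ry": 0,"rz": 0,"fingers": 1},{"x": -104,"y": 291,"z": -95,"rx": 0,"ry": 0,"rz": 0,"fingers": 1},{"x": -104,"y": 291,"z": -80,"rx": 0,"ry": 0,"rz": 0,"fingers": 1},{"x": -104,"y": 291,"z": -80,"rx": 0,"ry": 0,"rz": 0,"fingers": 1},{"x": -104,"y": 291,"z": -80,"rx": 0,"ry": 0,"rz": 0,"fingers": 1}]}}

```text
time_s: 6.48
tool_pos: [0.5159, -0.0698, 0.1752]
tool_rot: [-180.0, -0.0, 13.5]
force: [-0.3, 0.2, -1.3]
grip_width: 0.017
grasp_force: 40.0
```

Run:
```python
from h import *
w=cam('wrist','w4.png'); s=cam('side','s4.png'); o=sensors.get_obs(); print(o['tool_pos'],o['tool_rot'],o['grip_width'],o['grasp_force'])
p=o['tool_pos']
for n,c in(('w',w),('s',s)):
    print(n,'tip pred',proj(c,p-[0,0,.08]),'collar',proj(c,p-[0,0,.035]),'eye',proj(c,[.5165,-.0722,.058]))
a=cv2.resize(w['image'][100:300,200:480],None,fx=1.5,fy=1.5,interpolation=cv2.INTER_CUBIC)
b=cv2.resize(s['image'][90:190,300:395],(285,300),interpolation=cv2.INTER_CUBIC)
cv2.imwrite('pics/c4.png',np.hstack([a,b])[:,:,::-1])
```

```text
[ 0.51622827 -0.07047106  0.17567132] [ 1.79992250e+02 -4.88965982e-02  1.34002604e+01] 0.01726119056582572 39.99753431417048
w tip pred [318.57559904 215.60339195] collar [318.47030445 242.10455833] eye [320.82938211 200.08557215]
s tip pred [351.20112228 141.56086726] collar [351.43035035 126.51307401] eye [350.98829057 153.33462631]
```

View pics/c4.png

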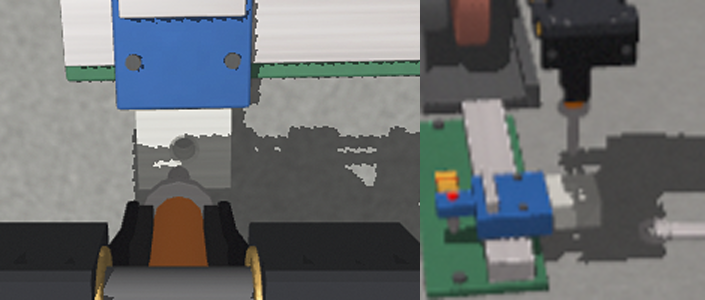

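The wrist crop shows the eye at about pixel (322,198), with the pin tip just below it at (320,215). I'll refine both numerically.

Run:
```python
from h import *
w=ld('w4.png'); g=cv2.cvtColor(w['image'],cv2.COLOR_RGB2GRAY)
print('cols',list(range(308,337)))
for r in range(186,232): print(r,' '.join('%3d'%v for v in g[r,308:337]))
```

```text
cols [308, 309, 310, 311, 312, 313, 314, 315, 316, 317, 318, 319, 320, 321, 322, 323, 324, 325, 326, 327, 328, 329, 330, 331, 332, 333, 334, 335, 336]
186 217 217 218 217 217 217 217 218 217 217 217 217 218 218 217 217 218 218 219 218 218 218 218 219 218 218 218 218 217
187 219 219 219 219 219 219 220 219 219 220 220 220 220 221 221 221 221 221 221 220 220 220 220 220 220 220 220 220 220
188 220 221 220 221 220 221 221 220 220 220 221 221 221 222 224 227 227 224 223 222 221 221 220 221 220 221 222 222 222
189 222 222 222 222 222 222 221 222 222 222 223 224 225 227 231 114 102 232 233 231 229 226 223 223 224 227 230 230 230
190 223 222 222 222 221 222 222 222 222 224 227 195 195 178 183 101  94  97 102 105 102 230 231 229 230 115 103 105 104
191 221 221 221 221 221 221 221 222 226 192 153 154 159 162 168  98  94  94  94  96 101 107 104 102 233 117 105 107 107
192 218 219 218 218 218 218 221 224 192 153 155 119  98  76  77  77  77  83  92  95  94 100 105 103 108 105 107 107 108
193 219 218 218 218 218 220 223 170 153 137  99  76  77  77  79  79  78  79  78  89  98  97 102 108 107 108 1
[... 3870 characters left out ...]
  99  98  99  99  99 100 100  99  99  99  98  99  99  99  99  99  99  98  99  99 101  96  84  82  81
227  99  99  99 100  99  99  99  99  99  98  99  98  99  99  99  99  99  98  99  99  99  99  99  99  98 102  99  85  82
228  99  98  99  98  98 100  99  99  99  99  99 100  99  99  99  99  99  99 100 100  99  99  99  99  99  99 100  98  90
229  99  98  99  99  98  99  99  99  99  99  99  98  99 100  99 100  99  99  98  99 100  99  99  98  98  99  99 100 101
230  99 101 100 100 101 100 101 100 101 101 102 102 101 102 100 101 101  99 101  99  99 100 100 100 101  99  98  99 100
231 102 102 102 102 102 104 103  83  88  83  80  79  82  80  95 102 103 102 101 101 102 101 100 101 100 101 101 100 100
```

Call:
{"method": "drive_tool", "body": {"moves": [{"x": 1.3,"y": 2.6,"z": 10,"rx": 0,"ry": 0,"rz": 0,"fingers": 1},{"x": 1.3,"y": 2.6,"z": 20,"rx": 0,"ry": 0,"rz": 0,"fingers": 1},{"x": 1.3,"y": 2.6,"z": 30,"rx": 0,"ry": 0,"rz": 0,"fingers": 1},{"x": 1.3,"y": 2.6,"z": 34,"rx": 0,"ry": 0,"rz": 0,"fingers": 1},{"x": 1.3,"y": 2.6,"z": 38,"rx": 0,"ry": 0,"rz": 0,"fingers": 1},{"x": 1.3,"y": 2.6,"z": 41,"rx": 0,"ry": 0,"rz": 0,"fingers": 1},{"x": 1.3,"y": 2.6,"z": 44,"rx": 0,"ry": 0,"rz": 0,"fingers": 1},{"x": 1.3,"y": 2.6,"z": 46,"rx": 0,"ry": 0,"rz": 0,"fingers": 1}]}}

```text
time_s: 7.58
tool_pos: [0.5174, -0.0737, 0.1291]
tool_rot: [-180.0, 0.0, 13.3]
force: [-0.7, 1.3, -0.1]
grip_width: 0.0171
grasp_force: 40.0
```

Call:
{"method": "drive_tool", "body": {"moves": [{"x": 0,"y": 0,"z": 4,"rx": 0,"ry": 0,"rz": 0,"fingers": 1},{"x": 0,"y": 0,"z": 8,"rx": 0,"ry": 0,"rz": 0,"fingers": 1},{"x": 0,"y": 0,"z": 13,"rx": 0,"ry": 0,"rz": 0,"fingers": 1},{"x": 0,"y": 0,"z": 18,"rx": 0,"ry": 0,"rz": 0,"fingers": 1},{"x": 0,"y": 0,"z": 23,"rx": 0,"ry": 0,"rz": 0,"fingers": 1},{"x": 0,"y": 0,"z": 28,"rx": 0,"ry": 0,"rz": 0,"fingers": 1},{"x": 0,"y": 0,"z": 31,"rx": 0,"ry": 0,"rz": 0,"fingers": 1},{"x": 0,"y": 0,"z": 33,"rx": 0,"ry": 0,"rz": 0,"fingers": 1},{"x": 0,"y": 0,"z": 34,"rx": 0,"ry": 0,"rz": 0,"fingers": 1},{"x": 0,"y": 0,"z": 34,"rx": 0,"ry": 0,"rz": 0,"fingers": 1}]}}

```text
time_s: 8.82
tool_pos: [0.5175, -0.074, 0.0951]
tool_rot: [180.0, 0.0, 13.3]
force: [-1.0, 0.9, -2.0]
grip_width: 0.0172
grasp_force: 40.0
```

Run:
```python
from h import *
w=cam('wrist','w5.png'); s=cam('side','s5.png'); t=cam('top','t5.png');o=sensors.get_obs(); print(o['tool_pos'],o['tool_rot'],o['force'],o['wrist_torque'],o['grasp_force'])
a=cv2.resize(w['image'][40:260,200:520],None,fx=1.4,fy=1.4,interpolation=cv2.INTER_CUBIC)
b=cv2.resize(s['image'][90:190,290:390],(308,308),interpolation=cv2.INTER_CUBIC)
cv2.imwrite('pics/c5.png',np.hstack([a,b])[:,:,::-1])
h=cv2.cvtColor(w['image'],cv2.COLOR_RGB2HSV); m=cv2.inRange(h,(0,170,100),(5,255,255))|cv2.inRange(h,(172,170,100),(180,255,255))
k,l,st,ce=cv2.connectedComponentsWithStats(m)
for i in range(1,k):
    if st[i,4]>10: print(st[i],ce[i])
```

```text
[ 0.51757572 -0.07399912  0.09517925] [ 1.79995645e+02 -8.27682079e-04  1.32829758e+01] [-0.73349565  0.57462777 -3.38669951] [ 0.1806653   0.17393383 -0.01225461] 39.99902594368905
[303  25  20  23 370] [312.13243243  36.02432432]
[455  26  12  37 276] [460.88043478  43.94927536]
```

View pics/c5.png

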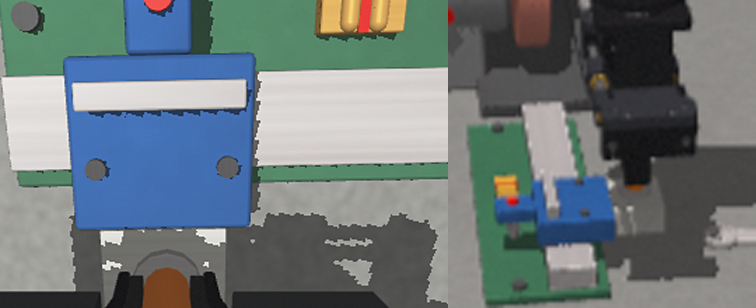

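The crop shows the pin in the eye with its collar at the lug's top. The ball mark is at (312,36) and the notch mark at (461,44) in the wrist image. Next I'll seat it slightly and work out the slide distance.

Run:
```python
from h import *
w,s,t=ld('w5.png'),ld('s5.png'),ld('t5.png')
def reds(c,roi):
    x0,y0,x1,y1=roi; h=cv2.cvtColor(c['image'],cv2.COLOR_RGB2HSV)[y0:y1,x0:x1]
    m=cv2.inRange(h,(0,150,70),(8,255,255))|cv2.inRange(h,(172,150,70),(180,255,255))
    k,l,st,ce=cv2.connectedComponentsWithStats(m,connectivity=8)
    return [(st[i,4],(ce[i]+[x0,y0]).round(1)) for i in range(1,k) if st[i,4]>1]
print(reds(t,(400,175,450,196)),reds(s,(295,135,330,175)))
# rail direction from wrist: bright rail's edges, right of carriage
g=cv2.cvtColor(w['image'],cv2.COLOR_RGB2GRAY).astype(int)
top=[];bot=[]
for u in range(400,640,8):
    col=g[50:190,u]; b=np.where(col>185)[0]
    if len(b)>30: top.append(onz(w,u,50+b[0],.032)); 
top=np.array(top); p=np.polyfit(top[:,1],top[:,0],1); print('rail yaw',np.degrees(np.arctan(-p[0])),len(top))
for z in(.05,.055,.06,.065): print('ball',z,onz(w,312.1,36,z), onz(t,407.5,187.1,z))
for z in(.02,.03,.036,.04,.05): print('notch',z,onz(w,460.9,43.9,z), onz(t,436.6,181.1,z))
```

```text
[(np.int32(7), array([436.6, 181. ])), (np.int32(8), array([407.1, 187.1]))] [(np.int32(7), array([310.3, 154.6]))]
rail yaw 8.936077635731989 30
ball 0.05 [ 0.62187746 -0.04678935  0.05      ] [ 0.62257018 -0.04873354  0.05      ]
ball 0.055 [ 0.62112009 -0.04706101  0.055     ] [ 0.62191595 -0.0478333   0.055     ]
ball 0.06 [ 0.62036271 -0.04733267  0.06      ] [ 0.62126173 -0.04693307  0.06      ]
ball 0.065 [ 0.61960534 -0.04760432  0.065     ] [ 0.62060751 -0.04603283  0.065     ]
notch 0.02 [ 0.64240692 -0.1311237   0.02      ] [ 0.64095081 -0.13101033  0.02      ]
notch 0.03 [ 0.64015621 -0.12770914  0.03      ] [ 0.63952571 -0.12858944  0.03      ]
notch 0.036 [ 0.63880578 -0.12566041  0.036     ] [ 0.63867064 -0.1271369   0.036     ]
notch 0.04 [ 0.63790549 -0.12429459  0.04      ] [ 0.6381006  -0.12616854  0.04      ]
notch 0.05 [ 0.63565477 -0.12088004  0.05      ] [ 0.63667549 -0.12374765  0.05      ]
```

Call:
{"method": "drive_tool", "body": {"moves": [{"x": 0,"y": 0,"z": 1,"rx": 0,"ry": 0,"rz": 0,"fingers": 1},{"x": 0,"y": 0,"z": 1.5,"rx": 0,"ry": 0,"rz": 0,"fingers": 1},{"x": 0,"y": 0,"z": 1.5,"rx": 0,"ry": 0,"rz": 0,"fingers": 1},{"x": 0,"y": 0,"z": 1.5,"rx": 0,"ry": 0,"rz": 0,"fingers": 1}]}}

```text
time_s: 9.48
tool_pos: [0.5176, -0.074, 0.0937]
tool_rot: [180.0, 0.0, 13.3]
force: [-1.2, 0.1, -0.6]
grip_width: 0.0168
grasp_force: 40.0
```

Call:
{"method": "drive_tool", "body": {"moves": [{"x": 0,"y": 2,"z": 0,"rx": 0,"ry": 0,"rz": 0,"fingers": 1},{"x": 0,"y": 5,"z": 0,"rx": 0,"ry": 0,"rz": 0,"fingers": 1},{"x": 0,"y": 9,"z": 0,"rx": 0,"ry": 0,"rz": 0,"fingers": 1},{"x": 0,"y": 14,"z": 0,"rx": 0,"ry": 0,"rz": 0,"fingers": 1},{"x": 0,"y": 19,"z": 0,"rx": 0,"ry": 0,"rz": 0,"fingers": 1},{"x": 0,"y": 24,"z": 0,"rx": 0,"ry": 0,"rz": 0,"fingers": 1},{"x": 0,"y": 29,"z": 0,"rx": 0,"ry": 0,"rz": 0,"fingers": 1},{"x": 0,"y": 34,"z": 0,"rx": 0,"ry": 0,"rz": 0,"fingers": 1},{"x": 0,"y": 39,"z": 0,"rx": 0,"ry": 0,"rz": 0,"fingers": 1},{"x": 0,"y": 44,"z": 0,"rx": 0,"ry": 0,"rz": 0,"fingers": 1},{"x": 0,"y": 49,"z": 0,"rx": 0,"ry": 0,"rz": 0,"fingers": 1},{"x": 0,"y": 54,"z": 0,"rx": 0,"ry": 0,"rz": 0,"fingers": 1},{"x": 0,"y": 58,"z": 0,"rx": 0,"ry": 0,"rz": 0,"fingers": 1},{"x": 0,"y": 60,"z": 0,"rx": 0,"ry": 0,"rz": 0,"fingers": 1},{"x": 0,"y": 60,"z": 0,"rx": 0,"ry": 0,"rz": 0,"fingers": 1}]}}

```text
time_s: 11.35
tool_pos: [0.5314, -0.1329, 0.0938]
tool_rot: [180.0, 0.0, 13.3]
force: [1.1, -0.7, -1.1]
grip_width: 0.017
grasp_force: 40.0
```

```bash
cat > m.py <<'E'
from h import *
import sys
w=cam('wrist',sys.argv[1]); o=sensors.get_obs(); print(o['tool_pos'],o['tool_rot'],o['force'],o['grasp_force'],o['time_s'])
h=cv2.cvtColor(w['image'],cv2.COLOR_RGB2HSV); m=cv2.inRange(h,(0,170,90),(5,255,255))|cv2.inRange(h,(172,170,90),(180,255,255))
k,l,st,ce=cv2.connectedComponentsWithStats(m[:120])
R=[ce[i] for i in range(1,k) if st[i,4]>60]
for i in range(1,k):
    if st[i,4]>20: print(st[i],ce[i])
a=np.radians(13.65); d=np.array([np.sin(a),-np.cos(a)])
if len(R)>=2:
    R=sorted(R,key=lambda r:r[0])
    for zn in(.02,.025,.03): print(zn,'to go',((onz(w,*R[1],zn)-onz(w,*R[0],.058))[:2]@d).round(4))
a=cv2.resize(w['image'][0:260,220:470],None,fx=2,fy=2,interpolation=cv2.INTER_CUBIC); cv2.imwrite('pics/c_'+sys.argv[1],a[:,:,::-1])
E
python3 m.py w6.png
```

```text
[ 0.53126768 -0.1328277   0.09373757] [1.79963189e+02 2.01583389e-02 1.32756198e+01] [ 0.52903605 -0.06953546 -1.37384494] 39.99829889740795 11.4
[302  21  20  24 378] [311.53439153  32.56084656]
[354  26   9  37 273] [358.14652015  43.57142857]
0.02 to go 0.0264
0.025 to go 0.0259
0.03 to go 0.0254
```

View pics/c_w6.png

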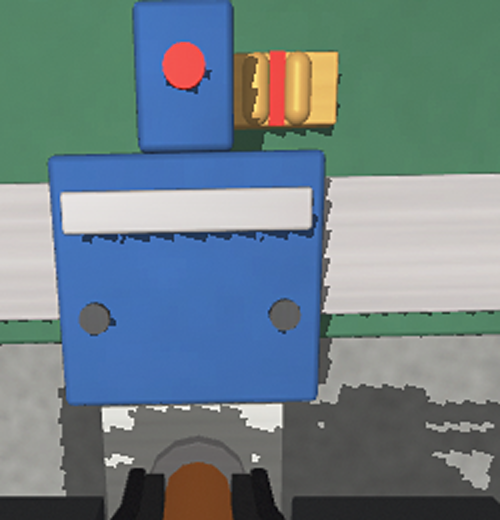

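The crop shows the ball mark left of the brass plate, with the red groove line between its two ridges about 26 mm ahead. I'm advancing slowly, up to just past the near ridge.

Call:
{"method": "drive_tool", "body": {"moves": [{"x": 0,"y": 3,"z": 0,"rx": 0,"ry": 0,"rz": 0,"fingers": 1},{"x": 0,"y": 6,"z": 0,"rx": 0,"ry": 0,"rz": 0,"fingers": 1},{"x": 0,"y": 9,"z": 0,"rx": 0,"ry": 0,"rz": 0,"fingers": 1},{"x": 0,"y": 11,"z": 0,"rx": 0,"ry": 0,"rz": 0,"fingers": 1},{"x": 0,"y": 12,"z": 0,"rx": 0,"ry": 0,"rz": 0,"fingers": 1},{"x": 0,"y": 13,"z": 0,"rx": 0,"ry": 0,"rz": 0,"fingers": 1},{"x": 0,"y": 14,"z": 0,"rx": 0,"ry": 0,"rz": 0,"fingers": 1},{"x": 0,"y": 15,"z": 0,"rx": 0,"ry": 0,"rz": 0,"fingers": 1},{"x": 0,"y": 16,"z": 0,"rx": 0,"ry": 0,"rz": 0,"fingers": 1},{"x": 0,"y": 17,"z": 0,"rx": 0,"ry": 0,"rz": 0,"fingers": 1},{"x": 0,"y": 18,"z": 0,"rx": 0,"ry": 0,"rz": 0,"fingers": 1},{"x": 0,"y": 18,"z": 0,"rx": 0,"ry": 0,"rz": 0,"fingers": 1}]}}

```text
time_s: 12.9
tool_pos: [0.5352, -0.1481, 0.0936]
tool_rot: [-179.9, 0.0, 13.3]
force: [-1.7, 5.5, 0.5]
grip_width: 0.0171
grasp_force: 40.0
```

```bash
python3 m.py w7.png
```

```text
[ 0.53523444 -0.14808252  0.09366592] [-1.79864548e+02  3.38972980e-02  1.33408787e+01] [-1.87533462  5.96961208  1.16948557] 40.01320228446275 12.95
[302  21  20  24 373] [311.36729223  32.32171582]
```

Call:
{"method": "drive_tool", "body": {"moves": [{"x": 0,"y": 0.5,"z": 0,"rx": 0,"ry": 0,"rz": 0,"fingers": 1},{"x": 0,"y": 1,"z": 0,"rx": 0,"ry": 0,"rz": 0,"fingers": 1},{"x": 0,"y": 1.5,"z": 0,"rx": 0,"ry": 0,"rz": 0,"fingers": 1},{"x": 0,"y": 2,"z": 0,"rx": 0,"ry": 0,"rz": 0,"fingers": 1},{"x": 0,"y": 2.5,"z": 0,"rx": 0,"ry": 0,"rz": 0,"fingers": 1},{"x": 0,"y": 3,"z": 0,"rx": 0,"ry": 0,"rz": 0,"fingers": 1},{"x": 0,"y": 3.5,"z": 0,"rx": 0,"ry": 0,"rz": 0,"fingers": 1},{"x": 0,"y": 4,"z": 0,"rx": 0,"ry": 0,"rz": 0,"fingers": 1},{"x": 0,"y": 4,"z": 0,"rx": 0,"ry": 0,"rz": 0,"fingers": 1}]}}

```text
time_s: 14.08
tool_pos: [0.5367, -0.1558, 0.0939]
tool_rot: [179.9, -0.0, 13.2]
force: [1.8, -4.7, -2.2]
grip_width: 0.0173
grasp_force: 40.0
```

```bash
python3 m.py w8.png
```

```text
[ 0.53673477 -0.15576105  0.09397261] [ 1.79850369e+02 -3.17223451e-02  1.32136722e+01] [ 2.4957596  -3.02858771 -2.51474623] 39.99736379832029 14.125
[307  20  20  24 380] [316.42894737  31.52894737]
```

It has clicked in: the force reversed and the carriage jumped ahead within the pin's slack. I'm moving forward to take off the residual pull.

Call:
{"method": "drive_tool", "body": {"moves": [{"x": 0,"y": 1,"z": 0,"rx": 0,"ry": 0,"rz": 0,"fingers": 1},{"x": 0,"y": 2,"z": 0,"rx": 0,"ry": 0,"rz": 0,"fingers": 1},{"x": 0,"y": 2.5,"z": 0,"rx": 0,"ry": 0,"rz": 0,"fingers": 1},{"x": 0,"y": 2.5,"z": 0,"rx": 0,"ry": 0,"rz": 0,"fingers": 1},{"x": 0,"y": 2.5,"z": 0,"rx": 0,"ry": 0,"rz": 0,"fingers": 1}]}}

```text
time_s: 14.75
tool_pos: [0.537, -0.1558, 0.0938]
tool_rot: [-180.0, 0.0, 13.3]
force: [0.9, -2.5, -0.4]
grip_width: 0.017
grasp_force: 40.0
```

```bash
python3 m.py w9.png
python3 - <<'E'
from h import *
a=ld('w6.png');b=ld('w9.png'); d=np.array([np.sin(np.radians(13.65)),-np.cos(np.radians(13.65))])
h=cv2.cvtColor(b['image'],cv2.COLOR_RGB2HSV)[:60,290:340]; m=cv2.inRange(h,(0,170,90),(5,255,255)); M=cv2.moments(m); p=(290+M['m10']/M['m00'],M['m01']/M['m00'])
B=onz(b,*p,.058); 
for zn in(.02,.025,.03):
  print('ball-to-notch remaining',((onz(a,358.15,43.57,zn)-B)[:2]@d).round(4))
t=cam('top','t9.png')
cv2.imwrite('pics/c9.png',cv2.resize(np.hstack([b['image'][0:140,260:400],cv2.resize(t['image'][165:235,400:470],(140,140),interpolation=cv2.INTER_CUBIC)]),None,fx=2.8,fy=2.8,interpolation=cv2.INTER_CUBIC)[:,:,::-1])
E
```

```text
[ 0.537021   -0.15588177  0.09375562] [-1.79984611e+02 -1.83261899e-04  1.32979595e+01] [ 0.57955032 -1.92616036 -0.2814711 ] 39.99649072531611 14.8
[307  21  21  23 380] [316.71315789  31.89210526]
ball-to-notch remaining 0.0004
ball-to-notch remaining -0.0001
ball-to-notch remaining -0.0006
```

View pics/c9.png

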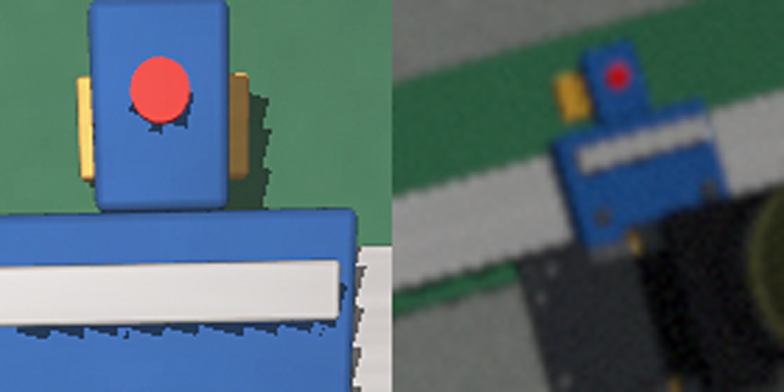

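The ball mark sits midway over the brass plate, which shows equally on both sides, and the measured remainder is about 0 mm. I'll trim slightly, hold, then hand in.

Call:
{"method": "drive_tool", "body": {"moves": [{"x": 0,"y": 0.6,"z": 0,"rx": 0,"ry": 0,"rz": 0,"fingers": 1},{"x": 0,"y": 0.6,"z": 0,"rx": 0,"ry": 0,"rz": 0,"fingers": 1},{"x": 0,"y": 0.6,"z": 0,"rx": 0,"ry": 0,"rz": 0,"fingers": 1},{"x": 0,"y": 0.6,"z": 0,"rx": 0,"ry": 0,"rz": 0,"fingers": 1}]}}

```text
time_s: 15.35
tool_pos: [0.5369, -0.1565, 0.0935]
tool_rot: [-180.0, 0.0, 13.3]
force: [-0.5, 0.8, -1.6]
grip_width: 0.0175
grasp_force: 40.0
```

```bash
python3 m.py w10.png; python3 -c "
from h import *
print(workorder.sign_off())"
```

```text
[ 0.53692532 -0.15650648  0.0935608 ] [-1.79972539e+02  2.83897454e-02  1.32914932e+01] [-0.12582159  0.05564979 -0.92531064] 39.99703852459788 15.4
[306  20  21  23 379] [316.1292876  31.176781 ]
the job is handed in; nothing more can be done
None
```

I handed the job in at about 15 s. The pin is through the eye with its collar on the lug, the ball measured within about 1 mm of the groove's middle, and the grip holds at 40 N; sign-off returned no verdict. The pink and large orange look-alike pins had tipped over by my first close look, though the arm touched neither; the other listed things were not touched.

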